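# Load sample vials into the autosampler tray in reverse order

### The job

Load the four sample vials from the white bench rack into the grey autosampler tray for a reverse-order repeat run: the vial nearest the purple end of the white rack goes into the tray compartment furthest from the tray's own purple end, the next vial into the next compartment, and so on, until the vial that stood furthest from the rack's purple end stands right beside the tray's purple end. Set each glass vial down gently and upright on the floor of its compartment, never dropping it or tipping it over, and let go of all of them.

Things in the scene. Friction and masses are not known exactly. Their poses are not given: they have to be found in the camera images.
- vial_red: Glass sample vial with a red screw cap, 28 mm in diameter (cap 27 mm), 80 mm tall in all: glass up to 58 mm, shoulder, cap from 63 to 80 mm; 45 g more or less. Origin at the centre of its underside, z up along the vial. At the start it stands in one compartment of the white rack. Best gripped across its glass, 45 to 55 mm above its underside, with the fingers closing across the row.
- vial_yellow: Glass sample vial with a yellow screw cap, 28 mm in diameter (cap 27 mm), 80 mm tall in all: glass up to 58 mm, shoulder, cap from 63 to 80 mm; 45 g more or less. Origin at the centre of its underside, z up along the vial. At the start it stands in one compartment of the white rack. Best gripped across its glass, 45 to 55 mm above its underside, with the fingers closing across the row.
- vial_green: Glass sample vial with a green screw cap, 28 mm in diameter (cap 27 mm), 80 mm tall in all: glass up to 58 mm, shoulder, cap from 63 to 80 mm; 45 g more or less. Origin at the centre of its underside, z up along the vial. At the start it stands in one compartment of the white rack. Best gripped across its glass, 45 to 55 mm above its underside, with the fingers closing across the row.
- vial_blue: Glass sample vial with a blue screw cap, 28 mm in diameter (cap 27 mm), 80 mm tall in all: glass up to 58 mm, shoulder, cap from 63 to 80 mm; 45 g more or less. Origin at the centre of its underside, z up along the vial. At the start it stands in one compartment of the white rack. Best gripped across its glass, 45 to 55 mm above its underside, with the fingers closing across the row.
- tag_red: Red colour tag, a flat tile 18 x 34 x 3 mm fixed on the white rack's ledge in front of the compartment in which the red-capped vial stands at the start (39 mm to the rack's -x side of that vial's axis). It never moves and so keeps showing that vial's first place. Origin at the centre of its underside, 22 mm above the table.
- tag_yellow: Yellow colour tag, a flat tile 18 x 34 x 3 mm fixed on the white rack's ledge in front of the compartment in which the yellow-capped vial stands at the start (39 mm to the rack's -x side of that vial's axis). It never moves and so keeps showing that vial's first place. Origin at the centre of its underside, 22 mm above the table.
- tag_green: Green colour tag, a flat tile 18 x 34 x 3 mm fixed on the white rack's ledge in front of the compartment in which the green-capped vial stands at the start (39 mm to the rack's -x side of that vial's axis). It never moves and so keeps showing that vial's first place. Origin at the centre of its underside, 22 mm above the table.
- tag_blue: Blue colour tag, a flat tile 18 x 34 x 3 mm fixed on the white rack's ledge in front of the compartment in which the blue-capped vial stands at the start (39 mm to the rack's -x side of that vial's axis). It never moves and so keeps showing that vial's first place. Origin at the centre of its underside, 22 mm above the table.
- white_rack: White bench rack: four 46 x 46 mm compartments in a row along y, centres at y = +73.5, +24.5, -24.5, -73.5 mm, x = 0; floor 4 mm thick, walls 3 mm thick, 22 mm high; row 199 mm long. A bright purple block, 24 mm long, 26 mm high, marks the +y end (y = +111.5 mm). Origin on the table under the row's middle, z up. Fixed. A ledge 26 mm wide, 22 mm high on its -x side bears the colour tags.
- grey_tray: Grey autosampler tray: four 46 x 46 mm compartments in a row along y, centres at y = +73.5, +24.5, -24.5, -73.5 mm, x = 0; floor 4 mm thick, walls 3 mm thick, 22 mm high; row 199 mm long. A bright purple block, 24 mm long, 26 mm high, marks the +y end (y = +111.5 mm). Origin on the table under the row's middle, z up. Fixed. 52 mm wide, no ledge. Empty at the start; lies at any angle.
Things that resemble listed ones, but are neither listed nor needed, are in the scene too. Leave any black look-alike of the vial_blue alone.

How it is judged:
At the end, for the whole second after the job is handed in: Each vial stands in the grey tray's compartment that mirrors its first place (nearest the rack's purple end becomes furthest from the tray's purple end): within 13 mm of its centre along each tray axis, less than 5 mm above its floor, upright within 7 degrees, at rest, released (((y of tag_red in the frame of white_rack between 0.0535 and 0.0935 m and y of vial_red in the frame of grey_tray between -0.0865 and -0.0605 m) or (y of tag_red in the frame of white_rack between 0.0045 and 0.0445 m and y of vial_red in the frame of grey_tray between -0.0375 and -0.0115 m) or (y of tag_red in the frame of white_rack between -0.0445 and -0.0045 m and y of vial_red in the frame of grey_tray between 0.0115 and 0.0375 m) or (y of tag_red in the frame of white_rack between -0.0935 and -0.0535 m and y of vial_red in the frame of grey_tray between 0.0605 and 0.0865 m)) and x of vial_red in the frame of grey_tray between -0.013 and 0.013 m and z of each of vial_red, vial_yellow, vial_green, vial_blue in the frame of grey_tray below 0.009 m and angle between each of vial_red, vial_yellow, vial_green, vial_blue's own z axis and vertical below 0.12 rad and linear speed of each of vial_red, vial_yellow, vial_green, vial_blue below 0.02 m/s and contact force between each of vial_red, vial_yellow, vial_green, vial_blue and the fingers below 0.1 N and ((y of tag_yellow in the frame of white_rack between 0.0535 and 0.0935 m and y of vial_yellow in the frame of grey_tray between -0.0865 and -0.0605 m) or (y of tag_yellow in the frame of white_rack between 0.0045 and 0.0445 m and y of vial_yellow in the frame of grey_tray between -0.0375 and -0.0115 m) or (y of tag_yellow in the frame of white_rack between -0.0445 and -0.0045 m and y of vial_yellow in the frame of grey_tray between 0.0115 and 0.0375 m) or (y of tag_yellow in the frame of white_rack between -0.0935 and -0.0535 m and y of vial_yellow in the frame of grey_tray between 0.0605 and 0.0865 m)) and x of vial_yellow in the frame of grey_tray between -0.013 and 0.013 m and ((y of tag_green in the frame of white_rack between 0.0535 and 0.0935 m and y of vial_green in the frame of grey_tray between -0.0865 and -0.0605 m) or (y of tag_green in the frame of white_rack between 0.0045 and 0.0445 m and y of vial_green in the frame of grey_tray between -0.0375 and -0.0115 m) or (y of tag_green in the frame of white_rack between -0.0445 and -0.0045 m and y of vial_green in the frame of grey_tray between 0.0115 and 0.0375 m) or (y of tag_green in the frame of white_rack between -0.0935 and -0.0535 m and y of vial_green in the frame of grey_tray between 0.0605 and 0.0865 m)) and x of vial_green in the frame of grey_tray between -0.013 and 0.013 m and ((y of tag_blue in the frame of white_rack between 0.0535 and 0.0935 m and y of vial_blue in the frame of grey_tray between -0.0865 and -0.0605 m) or (y of tag_blue in the frame of white_rack between 0.0045 and 0.0445 m and y of vial_blue in the frame of grey_tray between -0.0375 and -0.0115 m) or (y of tag_blue in the frame of white_rack between -0.0445 and -0.0045 m and y of vial_blue in the frame of grey_tray between 0.0115 and 0.0375 m) or (y of tag_blue in the frame of white_rack between -0.0935 and -0.0535 m and y of vial_blue in the frame of grey_tray between 0.0605 and 0.0865 m)) and x of vial_blue in the frame of grey_tray between -0.013 and 0.013 m); the robot touches nothing.
It fails at once if a vial is tipped over (more than 40 degrees) (angle between any of vial_red, vial_yellow, vial_green, vial_blue's own z axis and vertical above 0.7 rad).
It fails at once if a vial is dropped (moves faster than 0.7 m/s with its underside less than 50 mm above the table) ((height (world z) of vial_red below 0.05 m and linear speed of vial_red above 0.7 m/s) or (height (world z) of vial_yellow below 0.05 m and linear speed of vial_yellow above 0.7 m/s) or (height (world z) of vial_green below 0.05 m and linear speed of vial_green above 0.7 m/s) or (height (world z) of vial_blue below 0.05 m and linear speed of vial_blue above 0.7 m/s)).
It also fails if it takes over 99 s, if anything falls off the work surface, if the arm or the gripper's body presses on something with over 40 N, if the wrist force passes 120 N, or if a joint passes its speed limit or range.

### The arm

A 6-joint arm with a two-finger parallel gripper is mounted at the origin on the work surface. World frame = base frame: x ahead of the robot, y to its left, z up, the work surface at z = 0. Lengths are in m, angles in rad, forces in N, time in s.
With the tool pointing down it reaches from about 0.35 to 0.775 m from the base axis. Payload 5.5 kg.
Tool frame: the origin (TCP) lies at the very end of the fingers, on their centre line; the grasp point (between the pads) lies 19 mm behind it; z points along the fingers, y is the direction in which the jaws open and shut (so a half turn about z gives the same grasp; the last joint's range is limited). The gripper opens to 85 mm and grips with 20 to 120 N. Pads are 22 mm wide; open, the fingers measure 114 mm over their backs; the gripper's body (76 mm by 85 mm) begins 54 mm behind the grasp point. The pads swing forward as they close: fully open they stand 13 mm farther back than shut.
Start: joints at [0.993, 0.313, 0.046, 1.304, 0, 1.431], TCP at [0.244, 0.521, 0.231] pointing down, gripper open.
Joint ranges: [-2.76, 2.76], [-0.86, 1.69], [-1.03, 1.26], [-2.2, 2.34], [-1.47, 1.5], [-3.14, 3.14]. Speed limits (rad/s): [2.57, 2.57, 3.14, 3.14, 3.14, 3.14].

### API

Orientations are given as a unit quaternion [w, x, y, z].
In Python, from workcell import get_state, imaging, env, spotter gives the robot as it stands.
- The arm moves only by the tool play_rows, never from a script. Its argument "moves" is a list of rows, each an object with "claw": the finger opening in cm, from 0 to 8.54; "delta_pos": the shift along the tool's x, y, z in cm, a list of three; "twist": the turn about the tool's z in degrees. A call has 1 to 12 rows; each row is the pose to reach, as a shift and turn from the pose commanded when the call began, along the tool's axes at that moment; what a row does not reach only later rows make up. A row lasts 1/8 s, in which the tool goes at most 62.5 mm and 10.7 degrees, less where a joint would pass 70% of its speed; a pose out of reach is approached as far as the arm can. A call with a gripper value outside its range is refused whole. The fingers move at their own pace and stop on an object; "force" is the grip in N (left out, the last holds). Time passes only in rows, so rows that repeat a pose let the fingers close. It gives the time, the measured TCP pose, the force and the opening at its end, in the units of the state.
- get_state(): the state, without advancing time (a new reading comes with each control period).
- imaging.read_camera(name): name is "side" or "top"; returns the picture (480x640x3 uint8, red, green, blue); there is no depth.
- imaging.camera_info(name): a dict with "fx", "fy", "cx", "cy" (pixels), "world_to_cam" (4x4, takes a point from world to camera coordinates). Camera axes: x right, y down, z forward; pixel columns grow to the right and rows downward; lengths in m; the calibration is good to about 2 mm. A picture is of the moment at which its call begins. camera_info takes no time and is no camera call.
- env.hand_in(): hands the job in, once; it reports no verdict.
Trained networks look in the newest picture that a camera, given by its name, has taken for a name from the list of things; names that differ only in an ending like _2 or _b are one class to them, and where a whole thing is asked for, a point or a joint stands for the part that bears it (a point fixed in the world has none). Each returns a list of dicts, best first, with "conf" (0 to 1); they miss things now and then, are a little off and sometimes report something else, mostly with a low value. They report only what shows in the picture. A call takes as long as a camera call. They do not tell look-alikes from the thing itself.
- spotter.spot_in(camera, query): "extent" ([left, top, right, bottom] in pixels, round what is visible of it).
The state is a dict: "clock": time; "joint_pos": joint angles; "qvel": joint speeds; "tau": joint torques, N m; "tcp_pos": TCP position; "orientation": TCP orientation; "wrist_force": force on the tool from outside, world axes, zero at the start; "ft_torque": the same for the moment, N m; "finger_gap": finger opening in m.
Only numpy, scipy, OpenCV 4.12 (cv2) and the standard library are available. Lean on these libraries where they do the work, as an engineer would, in place of code of your own. Each camera call takes 0.05 s, during which the arm holds its last target. There are 200 camera calls.

## Working session

There is one attempt and no reset: what is moved stays moved. The work goes in short steps, Python scripts to look and compute and a tool call to move; the robot and the scene stay as the last step left them, time stands still between calls to the robot, and variables do not carry over. Pictures are saved under pics/ and viewed, about 12 in all and at most 16, crops included, and the job is handed in when it is done.

Besides the shell and the picture viewer there is one more tool, called after "Request:" by a JSON object that holds its "method" and its "body", one argument or row to a line. play_rows: Moves the arm, as the interface text tells. Its arguments: {"type":"object","properties":{"moves":{"type":"array"},"force":{"type":"number"}},"required":["moves"]}

```bash
mkdir -p pics; python3 - <<'E'
from workcell import get_state, imaging, env, spotter
import cv2
s=get_state();print({k:(v if isinstance(v,(int,float)) else [round(float(x),4) for x in v]) for k,v in s.items()})
for c in ("top","side"):
    im=imaging.read_camera(c);cv2.imwrite(f"pics/{c}0.png",im[:,:,::-1])
    i=imaging.camera_info(c);print(c,i)
    for q in ["vial_red","vial_yellow","vial_green","vial_blue","tag_red","tag_yellow","tag_green","tag_blue","white_rack","grey_tray"]:
        print(q,[([round(x) for x in d["extent"]],round(d["conf"],2)) for d in spotter.spot_in(c,q)])
E
```

```text
{'clock': 0.0, 'joint_pos': [0.9934, 0.314, 0.045, 1.3036, -0.0, 1.4312], 'qvel': [-0.0001, -0.0005, -0.001, 0.0, 0.0009, 0.0002], 'tau': [-0.0001, -48.0636, 29.8529, 0.0196, -0.0002, -0.0], 'tcp_pos': [0.2435, 0.5203, 0.2304], 'orientation': [-0.0003, 0.2171, 0.9761, -0.0008], 'wrist_force': [-0.0157, 0.8638, 0.2333], 'ft_torque': [0.011, 0.007, -0.0187], 'finger_gap': 0.08546877928649133}
top {'fx': 437.1492369422767, 'fy': 437.1492369422767, 'cx': 323.12842114814964, 'cy': 235.4550087086257, 'world_to_cam': array([[-0.00883603, -0.99991084,  0.01001209, -0.01945604],
       [-0.99071811,  0.00739572, -0.13573108,  0.48896001],
       [ 0.13564493, -0.01111848, -0.99069513,  0.87981259],
       [ 0.        ,  0.        ,  0.        ,  1.        ]])}
vial_red [([416, 214, 436, 229], 0.49)]
vial_yellow [([375, 231, 390, 249], 0.63)]
vial_green [([433, 204, 459, 223], 0.77)]
vial_blue [([425, 164, 449, 189], 0.81), ([394, 221, 418, 238], 0.76), ([391, 163, 409, 187], 0.7), ([378, 286, 402, 302], 0.53)]
tag_red []
tag_yellow [([381, 252, 397, 263], 0.61)]
tag_green [([445, 226, 460, 24
[... 454 characters left out ...]
1478,  0.70553154, -0.69972183,  0.98788034],
       [ 0.        ,  0.        ,  0.        ,  1.        ]])}
vial_red [([344, 335, 366, 384], 0.76)]
vial_yellow []
vial_green [([366, 358, 389, 407], 0.62)]
vial_blue [([418, 342, 442, 389], 0.83), ([234, 304, 261, 354], 0.82), ([326, 310, 345, 359], 0.79), ([403, 301, 425, 345], 0.77), ([304, 343, 324, 364], 0.31)]
tag_red [([319, 371, 342, 390], 0.53), ([286, 324, 312, 341], 0.22), ([330, 312, 347, 360], 0.21)]
tag_yellow [([284, 324, 312, 341], 0.56)]
tag_green [([340, 393, 362, 418], 0.9)]
tag_blue [([304, 341, 324, 362], 0.53)]
white_rack [([284, 298, 402, 433], 0.96), ([318, 372, 343, 389], 0.22)]
grey_tray [([295, 143, 368, 223], 0.72)]
```

```bash
python3 - <<'E'
import cv2
im=cv2.imread("pics/top0.png");cv2.imwrite("pics/top0c.png",cv2.resize(im[140:320,130:480],(700*8//7,360*8//7)))
im=cv2.imread("pics/side0.png");cv2.imwrite("pics/side0c.png",cv2.resize(im[110:450,200:460],(459,600)))
E
```

```text
(no output)
```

View pics/top0c.png

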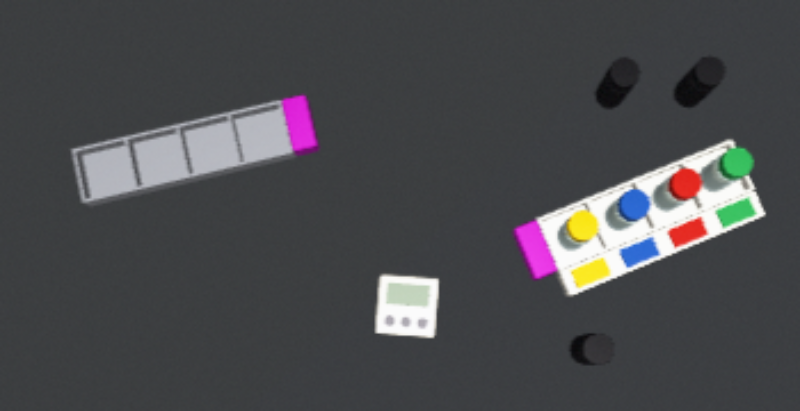

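View pics/side0c.png

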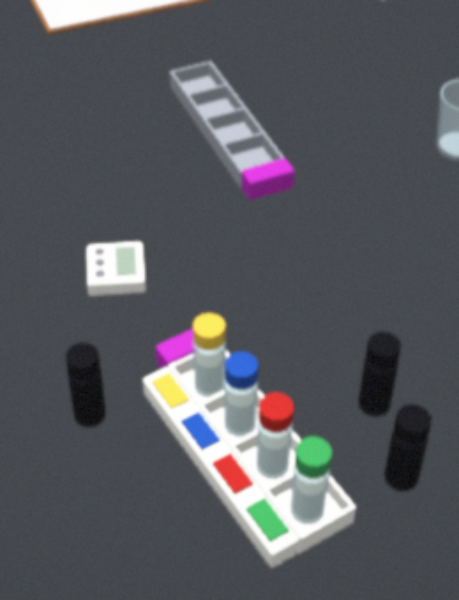

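The rack order from its purple end (crop left, px ~535,250) is yellow, blue, red, green. The tray's purple end is at crop (300,125), on its world −y side. The black bodies are decoys, standing off the rack. Next I fit the rack and tray poses and the cap positions.

```bash
cat > h.py <<'E'
import numpy as np, cv2
from scipy.optimize import minimize, least_squares
from scipy.spatial.transform import Rotation as R
from workcell import get_state, imaging
def proj(i,P):
    P=np.atleast_2d(P); q=P@i["world_to_cam"][:3,:3].T+i["world_to_cam"][:3,3]
    return np.c_[i["fx"]*q[:,0]/q[:,2]+i["cx"], i["fy"]*q[:,1]/q[:,2]+i["cy"]]
def box(x0,x1,y0,y1,z0,z1): return np.array([[x,y,z] for x in(x0,x1) for y in(y0,y1) for z in(z0,z1)])
def toworld(p,P):
    c,s=np.cos(p[2]),np.sin(p[2]); return np.c_[p[0]+c*P[:,0]-s*P[:,1],p[1]+s*P[:,0]+c*P[:,1],P[:,2]]
def hullmask(i,p,boxes,S=4):
    m=np.zeros((480*S,640*S),np.uint8)
    for b in boxes:
        h=cv2.convexHull(((proj(i,toworld(p,b))+.5)*S-.5).astype(np.float32)); cv2.fillConvexPoly(m,np.round(h).astype(np.int32),255)
    return cv2.resize(m,(640,480),interpolation=cv2.INTER_AREA)/255.
def where(i,uv,z):
    M=i["world_to_cam"];d=M[:3,:3].T@np.array([(uv[0]-i["cx"])/i["fx"],(uv[1]-i["cy"])/i["fy"],1]);o=-M[:3,:3].T@M[:3,3]
    return (o+d*(z-o[2])/d[2])[:2]
def go(xyz,jaw,st=None):
    """shift (cm, tool axes) and twist (deg) to bring TCP to xyz with tool y along world angle jaw (mod pi)"""
    st=st or get_state(); w,x,y,z=st["orientation"]; M=R.from_quat([x,y,z,w]).as_matrix()
    d=M.T@(np.array(xyz)-st["tcp_pos"])*100
    cur=np.arctan2(M[1,1],M[0,1]); t=-np.degrees(jaw-cur); t=(t+90)%180-90   # tool z is down
    return np.round(d,2),round(t,1)
E
python3 - <<'E'
from h import *
I={c:imaging.camera_info(c) for c in("top","side")}
im={c:cv2.imread(f"pics/{c}0.png") for c in I}
hsv={c:cv2.cvtColor(im[c],cv2.COLOR_BGR2HSV) for c in I}
rg=lambda c,a,b:cv2.inRange(hsv[c],np.array(a),np.array(b))
blk=box(-.026,.026,.0995,.1235,0,.026)
G=dict(tray=[box(-.026,.026,-.0995,.0995,0,.022),blk])
p0=dict(tray=[where(I["top"],(215,205),.02)[0],where(I["top"],(215,205),.02)[1],np.radians(-167)])
pur={c:rg(c,(140,120,90),(170,255,255)) for c in I}
# tray region mask: brighter than the table, in tray area
win=dict(top=(150,170,290,240),side=(285,135,380,230))
for nm,wn in (("tray",win),):
  T={}
  for c in I:
    l,t,r,b=wn[c]; m=np.zeros((480,640),np.float32)
    g=im[c].max(2); bg=np.median(g[t:b,l:r][:5]); m[t:b,l:r]=((g.astype(float)-bg)[t:b,l:r]>22)
    T[c]=cv2.morphologyEx(m,cv2.MORPH_CLOSE,np.ones((5,5))); print(c,bg,T[c].sum())
  for cs in (["top"],["side"],["top","side"]):
    f=lambda p:sum(np.abs(cv2.GaussianBlur(hullmask(I[c],p,G["tray"])-T[c],(0,0),1.5)).sum()+ np.abs(cv2.GaussianBlur((hullmask(I[c],p,[blk])-(pur[c]>0))*(T[c].max()),(0,0),1.5)[wn[c][1]:wn[c][3],wn[c][0]:wn[c][2]]).sum() for c in cs)
    r=minimize(f,p0["tray"],method="Nelder-Mead",options=dict(initial_simplex=np.array(p0["tray"])+np.array([[0,0,0],[.02,0,0],[0,.02,0],[0,0,.15]]),xatol=1e-4,fatol=.1))
    print("tray",cs,r.x,np.degrees(r.x[2]),r.fun)
# rack from tag centroids (tag top z=.025, x=-.039)
hue=dict(red=[((0,150,80),(8,255,255)),((172,150,80),(180,255,255))],yellow=[((20,150,80),(35,255,255))],green=[((50,120,50),(85,255,255))],blue=[((100,150,60),(125,255,255))])
ys=dict(yellow=.0735,blue=.0245,red=-.0245,green=-.0735)
obs=[]
for c in I:
  for k in ys:
    m=sum(rg(c,*a) for a in hue[k]); n,_,s,ce=cv2.connectedComponentsWithStats((m>0).astype(np.uint8))
    q=sorted([(s[j,4],tuple(ce[j].round(1)),tuple(s[j,:4])) for j in range(1,n) if s[j,4]>25],reverse=True)
    # tag = nearer to image left/bottom side
    print(c,k,[(int(a),[float(v) for v in b]) for a,b,_ in q]); 
    tag=max(q[:2],key=lambda e:e[1][1]) 
    cap=min(q[:2],key=lambda e:e[1][1])
    obs.append((c,k,tag[1],cap[1]))
for cs in (["top"],["side"],["top","side"]):
  res=lambda p:np.concatenate([(proj(I[c],toworld(p,np.array([[-.039,ys[k],.0245]])))[0]-t)/(I[c]["fx"]/437) for c,k,t,_ in obs if c in cs])
  r=least_squares(res,[.4,-.2,.4]); print("rack",cs,r.x,np.degrees(r.x[2]),np.abs(r.fun).max())
for k in ys:
  loc=toworld(r.x,np.array([[0,ys[k],0]]))[0,:2]
  for c,kk,_,cap in obs:
    if kk==k: print(k,c,"cap xy",where(I[c],cap,.078 if c=="top" else .0755).round(4),"slot",loc.round(4))
E
```

```text
top 64.0 2795.0
side 80.0 2566.0
tray ['top'] [ 0.55677021  0.21903953 -2.90869126] -166.65573315103273 67.81744149989976
tray ['side'] [ 0.55666781  0.22079082 -2.91571608] -167.05822580273613 139.78173442250295
tray ['top', 'side'] [ 0.55653377  0.21971632 -2.91008639] -166.735668089232 233.74677632356605
top yellow [(137, [384.2, 238.7]), (115, [387.9, 259.0])]
top blue [(6008, [581.6, 141.8]), (137, [406.8, 229.4]), (114, [409.2, 250.2])]
top red [(145, [429.2, 220.1]), (114, [430.3, 241.4])]
top green [(161, [451.8, 210.9]), (112, [451.4, 232.7]), (89, [44.5, 62.7]), (86, [28.7, 70.5]), (86, [12.6, 78.4]), (85, [60.3, 54.9]), (73, [6.7, 106.9]), (71, [23.0, 99.0]), (68, [70.9, 75.2]), (68, [39.1, 91.0]), (66, [55.0, 83.1])]
side yellow [(282, [318.2, 296.6]), (146, [295.9, 331.1])]
side blue [(306, [336.5, 318.7]), (176, [313.1, 353.6])]
side red [(329, [356.3, 342.5]), (210, [331.3, 377.9])]
side green [(367, [377.3, 368.0]), (229, [351.0, 404.0]), (43, [433.6, 55.6]), (39, [411.4, 44.8]), (38, [422.4, 50.0]), (35, [401.2, 39.7]), (35, [375.4, 40.2]), (32, [391.1, 34.6]), (32, [385.3, 45.5]), (31, [417.8, 62.0]), (29, [406.9, 56.5]), (27, [396.0, 50.9])]
rack ['top'] [ 0.51484862 -0.21484735  0.29554327] 16.933382170826434 14.634338449771093
rack ['side'] [ 0.50191496 -0.21372864  0.38211454] 21.893550559806595 0.10776130874350366
rack ['top', 'side'] [ 0.50820219 -0.21391405  0.33586055] 19.24339224085885 17.977674086586624
yellow top cap xy [ 0.4753 -0.1442] slot [ 0.484  -0.1445]
yellow side cap xy [ 0.4754 -0.143 ] slot [ 0.484  -0.1445]
blue top cap xy [ 0.6733 -0.5569] slot [ 0.5001 -0.1908]
blue side cap xy [ 0.4936 -0.1887] slot [ 0.5001 -0.1908]
red top cap xy [ 0.5121 -0.2354] slot [ 0.5163 -0.237 ]
red side cap xy [ 0.512  -0.2345] slot [ 0.5163 -0.237 ]
green top cap xy [ 0.5305 -0.2817] slot [ 0.5324 -0.2833]
green side cap xy [ 0.5301 -0.2801] slot [ 0.5324 -0.2833]
```

```bash
cat >> h.py <<'E'
V=dict(yellow=(.4753,-.1437),blue=(.4935,-.1895),red=(.512,-.235),green=(.5303,-.281))
tp=np.array([.5566,.2198,np.radians(-166.8)]); RJ=np.radians(21.9); TJ=tp[2]
D={k:tuple(toworld(tp,np.array([[0,y,0]]))[0,:2]) for k,y in dict(yellow=-.0735,blue=-.0245,red=.0245,green=.0735).items()}
E
python3 -c "
from h import *
print(D)
print(go((*V['yellow'],.17),RJ),get_state()['joint_pos'][5])"
```

```text
{'yellow': (np.float64(0.5398162110468668), np.float64(0.29135804936117726)), 'blue': (np.float64(0.5510054036822889), np.float64(0.24365268312039243)), 'red': (np.float64(0.5621945963177111), np.float64(0.19594731687960756)), 'green': (np.float64(0.5733837889531331), np.float64(0.14824195063882273))}
(array([-49.14, -50.37,   6.13]), np.float64(43.0)) 1.4312006333759912
```

Request:
{"method": "play_rows", "body": {
  "moves": [
    {"claw": 8.5, "delta_pos": [-1.5, -1.5, 0], "twist": 2},
    {"claw": 8.5, "delta_pos": [-5, -5, 0], "twist": 5},
    {"claw": 8.5, "delta_pos": [-9, -9, 0], "twist": 9},
    {"claw": 8.5, "delta_pos": [-13, -13.5, 0], "twist": 13},
    {"claw": 8.5, "delta_pos": [-17.5, -18, 0], "twist": 17},
    {"claw": 8.5, "delta_pos": [-22, -22.5, 0], "twist": 21},
    {"claw": 8.5, "delta_pos": [-26, -27, 0], "twist": 25},
    {"claw": 8.5, "delta_pos": [-30.5, -31.5, 1], "twist": 29},
    {"claw": 8.5, "delta_pos": [-35, -36, 2], "twist": 33},
    {"claw": 8.5, "delta_pos": [-39.5, -40.5, 3], "twist": 37},
    {"claw": 8.5, "delta_pos": [-44, -45, 4], "twist": 40},
    {"claw": 8.5, "delta_pos": [-48, -49, 5], "twist": 43}
  ],
  "force": 25
}}

```text
clock: 2.6
tcp_pos: [0.4705, -0.1263, 0.1818]
orientation: [0.001, 0.561, 0.828, 0.0]
wrist_force: [1.1, -0.1, -0.4]
finger_gap: 0.0851
```

```bash
python3 -c "
from h import *
print(go((*V['yellow'],.17),RJ),go((*V['yellow'],.032),RJ),get_state()['tcp_pos'],get_state()['joint_pos'])"
```

```text
(array([-1.79, -0.2 ,  1.18]), np.float64(-0.1)) (array([-1.79, -0.22, 14.98]), np.float64(-0.1)) [ 0.47049707 -0.12629441  0.1817732 ] [-4.27450332e-01  1.65082195e-01 -2.70000042e-01  1.13451237e+00
  3.80714620e-04  7.63100319e-01]
```

Request:
{"method": "play_rows", "body": {
  "moves": [
    {"claw": 8.5, "delta_pos": [-1.8, -0.2, 1], "twist": 0},
    {"claw": 8.5, "delta_pos": [-1.8, -0.2, 3], "twist": 0},
    {"claw": 8.5, "delta_pos": [-1.8, -0.2, 5.5], "twist": 0},
    {"claw": 8.5, "delta_pos": [-1.8, -0.2, 8], "twist": 0},
    {"claw": 8.5, "delta_pos": [-1.8, -0.2, 10.5], "twist": 0},
    {"claw": 8.5, "delta_pos": [-1.8, -0.2, 12.5], "twist": 0},
    {"claw": 8.5, "delta_pos": [-1.8, -0.2, 14], "twist": 0},
    {"claw": 8.5, "delta_pos": [-1.8, -0.2, 15], "twist": 0},
    {"claw": 5, "delta_pos": [-1.8, -0.2, 15], "twist": 0},
    {"claw": 5, "delta_pos": [-1.8, -0.2, 15], "twist": 0}
  ]
}}

```text
clock: 3.85
tcp_pos: [0.4753, -0.1417, 0.0323]
orientation: [0.0, 0.56, 0.829, 0.0]
wrist_force: [0.7, 0.8, -0.4]
finger_gap: 0.0517
```

```bash
python3 -c "
from h import *
a=imaging.read_camera('side')[280:440,250:410,::-1]
cv2.imwrite('pics/g1.png',cv2.resize(a,(600,600)))
print(go((*V['yellow'],.032),RJ),get_state()['finger_gap'],get_state()['wrist_force'])"
```

```text
(array([-0.18, -0.08,  0.04]), np.float64(0.0)) 0.050145197061598513 [ 0.35866243  0.68530203 -0.00820298]
```

View pics/g1.png

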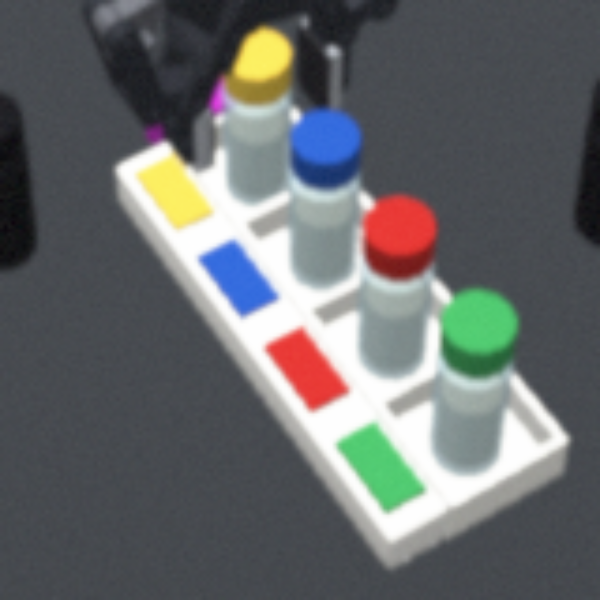

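The fingers straddle the yellow vial (crop px 255,120), and the other three vials stand upright. I'll close and lift.

Request:
{"method": "play_rows", "body": {
  "moves": [
    {"claw": 3, "delta_pos": [-0.2, -0.1, 0], "twist": 0},
    {"claw": 2.2, "delta_pos": [-0.2, -0.1, 0], "twist": 0},
    {"claw": 2.2, "delta_pos": [-0.2, -0.1, 0], "twist": 0},
    {"claw": 2.2, "delta_pos": [-0.2, -0.1, 0], "twist": 0},
    {"claw": 2.2, "delta_pos": [-0.2, -0.1, 0], "twist": 0},
    {"claw": 2.2, "delta_pos": [-0.2, -0.1, 0], "twist": 0},
    {"claw": 2.2, "delta_pos": [-0.2, -0.1, -1], "twist": 0},
    {"claw": 2.2, "delta_pos": [-0.2, -0.1, -3], "twist": 0},
    {"claw": 2.2, "delta_pos": [-0.2, -0.1, -6], "twist": 0},
    {"claw": 2.2, "delta_pos": [-0.2, -0.1, -9], "twist": 0},
    {"claw": 2.2, "delta_pos": [-0.2, -0.1, -12], "twist": 0},
    {"claw": 2.2, "delta_pos": [-0.2, -0.1, -13], "twist": 0}
  ],
  "force": 25
}}

```text
clock: 5.4
tcp_pos: [0.4755, -0.144, 0.1637]
orientation: [0.002, 0.56, 0.829, 0.0]
wrist_force: [-0.6, -0.5, -0.4]
finger_gap: 0.0269
```

```bash
python3 -c "
from h import *
s=get_state()
print(go((*D['yellow'],.165),TJ),s['finger_gap'],s['wrist_force'],s['tcp_pos'],s['joint_pos'])"
```

```text
(array([37.99, 22.22, -0.16]), np.float64(8.7)) 0.026899090187827282 [-0.62541817 -0.50623867 -0.39999235] [ 0.47553688 -0.14403524  0.16371903] [-4.56016547e-01  1.92807795e-01 -2.81781388e-01  1.09309645e+00
  3.25859683e-04  7.32182661e-01]
```

Request:
{"method": "play_rows", "body": {
  "moves": [
    {"claw": 2.2, "delta_pos": [0.7, 0.4, 0], "twist": 0},
    {"claw": 2.2, "delta_pos": [2.5, 1.5, 0], "twist": 1},
    {"claw": 2.2, "delta_pos": [5.5, 3.2, 0], "twist": 2},
    {"claw": 2.2, "delta_pos": [9.5, 5.6, 0], "twist": 3},
    {"claw": 2.2, "delta_pos": [14, 8.2, 0], "twist": 4},
    {"claw": 2.2, "delta_pos": [18.5, 10.8, 0], "twist": 5},
    {"claw": 2.2, "delta_pos": [23, 13.5, 0], "twist": 6},
    {"claw": 2.2, "delta_pos": [27.5, 16.1, 0], "twist": 7},
    {"claw": 2.2, "delta_pos": [31.5, 18.4, 0], "twist": 8},
    {"claw": 2.2, "delta_pos": [34.8, 20.4, 0], "twist": 8.7},
    {"claw": 2.2, "delta_pos": [37, 21.6, 0], "twist": 8.7},
    {"claw": 2.2, "delta_pos": [38, 22.2, 0], "twist": 8.7}
  ]
}}

```text
clock: 6.9
tcp_pos: [0.5374, 0.2931, 0.1597]
orientation: [-0.001, 0.62, 0.784, -0.001]
wrist_force: [0.2, 0.4, -0.1]
finger_gap: 0.0272
```

```bash
python3 -c "
from h import *
a=imaging.read_camera('side')[60:260,220:420,::-1]
b=imaging.read_camera('top')[120:280,120:320,::-1]
cv2.imwrite('pics/g2.png',np.hstack([cv2.resize(a,(400,400)),cv2.resize(b[:160,:160],(400,400))]))
s=get_state()
print(go((*D['yellow'],.032),TJ),s['finger_gap'],s['wrist_force'],s['tcp_pos'],s['joint_pos'])"
```

```text
(array([-0.15,  0.19, 12.83]), np.float64(0.1)) 0.027241239730565834 [-0.22303244  0.3842901  -1.13251841] [0.53788989 0.29242904 0.16031413] [3.66874774e-01 4.14287097e-01 1.78764612e-02 1.17651605e+00
 9.21988669e-05 1.70549477e+00]
```

View pics/g2.png

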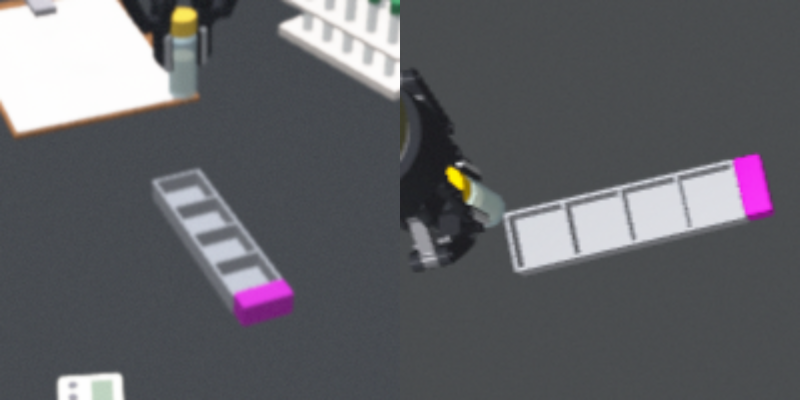

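The yellow vial is held by its glass, upright, above the left-most tray compartment (right crop, compartment at px 545,240). I'll descend.

Request:
{"method": "play_rows", "body": {
  "moves": [
    {"claw": 2.2, "delta_pos": [0, 0, 0.5], "twist": 0},
    {"claw": 2.2, "delta_pos": [0, 0, 2], "twist": 0},
    {"claw": 2.2, "delta_pos": [0, 0, 4], "twist": 0},
    {"claw": 2.2, "delta_pos": [0, 0, 6], "twist": 0},
    {"claw": 2.2, "delta_pos": [0, 0, 7.5], "twist": 0},
    {"claw": 2.2, "delta_pos": [0, 0, 8.5], "twist": 0},
    {"claw": 2.2, "delta_pos": [0, 0, 9], "twist": 0},
    {"claw": 2.2, "delta_pos": [0, 0, 9], "twist": 0}
  ]
}}

```text
clock: 8.0
tcp_pos: [0.5388, 0.2917, 0.0718]
orientation: [0.0, 0.621, 0.784, 0.0]
wrist_force: [-0.6, 0.4, -1.0]
finger_gap: 0.027
```

```bash
python3 -c "
from h import *
a=imaging.read_camera('side')[100:240,270:410,::-1]
cv2.imwrite('pics/g3.png',cv2.resize(a,(500,500)))
s=get_state()
print(go((*D['yellow'],.033),TJ),s['finger_gap'],s['wrist_force'],s['tcp_pos'])
i=imaging.camera_info('side')
for z in (.0,.004,.084,.055): print(z,proj(i,np.array([[*s['tcp_pos'][:2],s['tcp_pos'][2]-.032+z]])))"
```

```text
(array([-0.06,  0.06,  3.91]), np.float64(0.0)) 0.027325274097802173 [ 0.46449634 -0.45943691  0.00668721] [0.53901786 0.29179994 0.07211782]
0.0 [[312.00249804 145.6272803 ]]
0.004 [[311.98255151 143.96096989]]
0.084 [[311.56353629 108.95690918]]
0.055 [[311.71999296 122.02712374]]
```

View pics/g3.png

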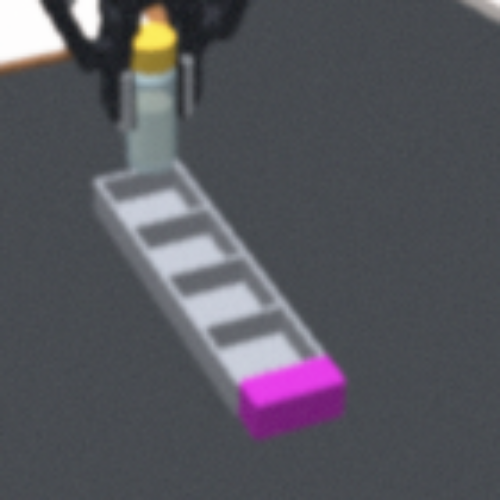

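The yellow vial hangs upright above the far compartment (bottom at crop px 152,165), as projected. I'll set it down, release and raise.

Request:
{"method": "play_rows", "body": {
  "moves": [
    {"claw": 2.2, "delta_pos": [0, 0, 1.2], "twist": 0},
    {"claw": 2.2, "delta_pos": [0, 0, 2.4], "twist": 0},
    {"claw": 2.2, "delta_pos": [0, 0, 3.3], "twist": 0},
    {"claw": 2.2, "delta_pos": [0, 0, 3.7], "twist": 0},
    {"claw": 2.2, "delta_pos": [0, 0, 3.95], "twist": 0},
    {"claw": 2.2, "delta_pos": [0, 0, 3.95], "twist": 0},
    {"claw": 3.4, "delta_pos": [0, 0, 3.95], "twist": 0},
    {"claw": 5, "delta_pos": [0, 0, 3.95], "twist": 0},
    {"claw": 6.5, "delta_pos": [0, 0, 3.95], "twist": 0},
    {"claw": 6.5, "delta_pos": [0, 0, 3.95], "twist": 0}
  ]
}}

```text
clock: 9.3
tcp_pos: [0.5388, 0.2917, 0.0323]
orientation: [0.0, 0.621, 0.784, 0.0]
wrist_force: [1.4, -0.8, -0.1]
finger_gap: 0.0649
```

```bash
python3 -c "
from h import *
a=imaging.read_camera('side')[100:240,270:410,::-1]
cv2.imwrite('pics/g4.png',cv2.resize(a,(500,500)))
s=get_state()
print(s['finger_gap'],s['wrist_force'],s['tcp_pos'])
s['tcp_pos']=np.array(s['tcp_pos'])+[0,0,.13]
print(go((*V['blue'],.165),RJ,s))"
```

```text
0.06492848515868369 [-0.06031548 -0.7783667  -0.3867466 ] [0.53872957 0.29167696 0.03226507]
(array([-45.81, -15.4 ,  -0.28]), np.float64(-8.7))
```

View pics/g4.png

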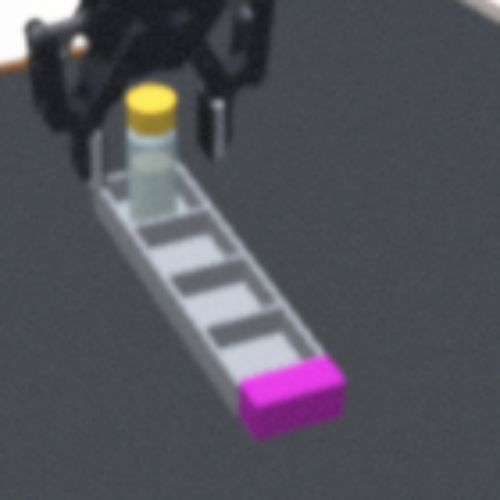

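Yellow stands upright in the far compartment (crop px 152,200), released. Blue is next.

Request:
{"method": "play_rows", "body": {
  "moves": [
    {"claw": 6.5, "delta_pos": [0, 0, -2], "twist": 0},
    {"claw": 6.5, "delta_pos": [0, 0, -6], "twist": 0},
    {"claw": 6.5, "delta_pos": [0, 0, -10], "twist": 0},
    {"claw": 6.5, "delta_pos": [-2, -0.7, -13], "twist": 0},
    {"claw": 6.5, "delta_pos": [-6, -2, -13], "twist": -1},
    {"claw": 6.5, "delta_pos": [-11.5, -3.9, -13], "twist": -2},
    {"claw": 6.5, "delta_pos": [-17, -5.7, -13], "twist": -3},
    {"claw": 6.5, "delta_pos": [-22.5, -7.6, -13], "twist": -4},
    {"claw": 6.5, "delta_pos": [-28, -9.4, -13], "twist": -5},
    {"claw": 6.5, "delta_pos": [-33.5, -11.3, -13], "twist": -6},
    {"claw": 8.5, "delta_pos": [-38.5, -12.9, -13], "twist": -7.5},
    {"claw": 8.5, "delta_pos": [-43, -14.5, -13], "twist": -8.7}
  ]
}}

```text
clock: 10.85
tcp_pos: [0.4956, -0.1621, 0.1624]
orientation: [0.0, 0.56, 0.829, 0.0]
wrist_force: [-0.5, -0.3, 1.0]
finger_gap: 0.0852
```

```bash
python3 -c "
from h import *
s=get_state(); print(go((*V['blue'],.033),RJ),s['qvel'],s['tcp_pos'])"
```

```text
(array([-2.46, -1.22, 12.95]), np.float64(0.0)) [-0.70318836  0.11561301  0.14979461  0.03538167  0.00243978 -0.86803256] [ 0.49557424 -0.16209116  0.16244545]
```

Request:
{"method": "play_rows", "body": {
  "moves": [
    {"claw": 8.5, "delta_pos": [-2, -1, 0], "twist": 0},
    {"claw": 8.5, "delta_pos": [-2.5, -1.25, 1], "twist": 0},
    {"claw": 8.5, "delta_pos": [-2.5, -1.25, 3], "twist": 0},
    {"claw": 8.5, "delta_pos": [-2.5, -1.25, 6], "twist": 0},
    {"claw": 8.5, "delta_pos": [-2.5, -1.25, 9], "twist": 0},
    {"claw": 8.5, "delta_pos": [-2.5, -1.25, 11], "twist": 0},
    {"claw": 8.5, "delta_pos": [-2.5, -1.25, 12.5], "twist": 0},
    {"claw": 8.5, "delta_pos": [-2.5, -1.25, 13], "twist": 0},
    {"claw": 5, "delta_pos": [-2.5, -1.25, 13], "twist": 0},
    {"claw": 5, "delta_pos": [-2.5, -1.25, 13], "twist": 0},
    {"claw": 5, "delta_pos": [-2.5, -1.25, 13], "twist": 0}
  ]
}}

```text
clock: 12.22
tcp_pos: [0.4942, -0.1883, 0.033]
orientation: [0.001, 0.56, 0.829, 0.0]
wrist_force: [0.1, -0.1, 0.1]
finger_gap: 0.0502
```

```bash
python3 -c "
from h import *
s=get_state(); print(go((*V['blue'],.032),RJ),s['finger_gap'],s['tcp_pos'],s['wrist_force'])"
```

```text
(array([-0.09, -0.11,  0.1 ]), np.float64(0.0)) 0.050170193502161904 [ 0.49415957 -0.18826804  0.0329785 ] [ 0.13265273 -0.10102762  0.14211444]
```

Request:
{"method": "play_rows", "body": {
  "moves": [
    {"claw": 3, "delta_pos": [-0.1, -0.1, 0.1], "twist": 0},
    {"claw": 2.2, "delta_pos": [-0.1, -0.1, 0.1], "twist": 0},
    {"claw": 2.2, "delta_pos": [-0.1, -0.1, 0.1], "twist": 0},
    {"claw": 2.2, "delta_pos": [-0.1, -0.1, 0.1], "twist": 0},
    {"claw": 2.2, "delta_pos": [-0.1, -0.1, 0.1], "twist": 0},
    {"claw": 2.2, "delta_pos": [-0.1, -0.1, 0.1], "twist": 0},
    {"claw": 2.2, "delta_pos": [-0.1, -0.1, -1], "twist": 0},
    {"claw": 2.2, "delta_pos": [-0.1, -0.1, -3], "twist": 0},
    {"claw": 2.2, "delta_pos": [-0.1, -0.1, -6], "twist": 0},
    {"claw": 2.2, "delta_pos": [-0.1, -0.1, -9], "twist": 0},
    {"claw": 2.2, "delta_pos": [-0.1, -0.1, -12], "twist": 0},
    {"claw": 2.2, "delta_pos": [-0.1, -0.1, -13], "twist": 0}
  ],
  "force": 25
}}

```text
clock: 13.72
tcp_pos: [0.494, -0.1895, 0.1642]
orientation: [0.001, 0.56, 0.829, 0.0]
wrist_force: [-0.2, 0.0, -1.3]
finger_gap: 0.0274
```

```bash
python3 -c "
from h import *
s=get_state()
print(go((*D['blue'],.162),TJ),s['finger_gap'],s['tcp_pos'])"
```

```text
(array([38.05, 21.46,  0.19]), np.float64(8.7)) 0.02742474321520533 [ 0.49399811 -0.1894683   0.16420333]
```

Request:
{"method": "play_rows", "body": {
  "moves": [
    {"claw": 2.2, "delta_pos": [0.7, 0.4, 0], "twist": 0},
    {"claw": 2.2, "delta_pos": [2.5, 1.4, 0], "twist": 1},
    {"claw": 2.2, "delta_pos": [5.5, 3.1, 0], "twist": 2},
    {"claw": 2.2, "delta_pos": [9.5, 5.4, 0], "twist": 3},
    {"claw": 2.2, "delta_pos": [14, 7.9, 0], "twist": 4},
    {"claw": 2.2, "delta_pos": [18.5, 10.4, 0], "twist": 5},
    {"claw": 2.2, "delta_pos": [23, 13, 0], "twist": 6},
    {"claw": 2.2, "delta_pos": [27.5, 15.5, 0], "twist": 7},
    {"claw": 2.2, "delta_pos": [31.5, 17.8, 0], "twist": 8},
    {"claw": 2.2, "delta_pos": [34.8, 19.6, 0], "twist": 8.7},
    {"claw": 2.2, "delta_pos": [37, 20.9, 0], "twist": 8.7},
    {"claw": 2.2, "delta_pos": [38, 21.5, 0], "twist": 8.7}
  ]
}}

```text
clock: 15.22
tcp_pos: [0.5494, 0.2451, 0.1603]
orientation: [-0.001, 0.62, 0.784, -0.001]
wrist_force: [0.0, 0.8, -0.3]
finger_gap: 0.0271
```

Request:
{"method": "play_rows", "body": {
  "moves": [
    {"claw": 2.2, "delta_pos": [0, 0, 0.5], "twist": 0},
    {"claw": 2.2, "delta_pos": [0, 0, 2], "twist": 0},
    {"claw": 2.2, "delta_pos": [0, 0, 4], "twist": 0},
    {"claw": 2.2, "delta_pos": [0, 0, 6], "twist": 0},
    {"claw": 2.2, "delta_pos": [0, 0, 7.5], "twist": 0},
    {"claw": 2.2, "delta_pos": [0, 0, 8.5], "twist": 0},
    {"claw": 2.2, "delta_pos": [0, 0, 9], "twist": 0},
    {"claw": 2.2, "delta_pos": [0, 0, 9], "twist": 0}
  ]
}}

```text
clock: 16.23
tcp_pos: [0.5507, 0.2435, 0.0722]
orientation: [-0.0, 0.621, 0.784, 0.0]
wrist_force: [-0.1, 0.1, 0.3]
finger_gap: 0.0275
```

```bash
python3 -c "
from h import *
s=get_state()
print(go((*D['blue'],.0325),TJ),s['finger_gap'],s['tcp_pos'])"
```

```text
(array([0.01, 0.03, 3.97]), np.float64(0.0)) 0.027531498979534188 [0.55070834 0.24345266 0.07220193]
```

Request:
{"method": "play_rows", "body": {
  "moves": [
    {"claw": 2.2, "delta_pos": [0, 0, 1.2], "twist": 0},
    {"claw": 2.2, "delta_pos": [0, 0, 2.4], "twist": 0},
    {"claw": 2.2, "delta_pos": [0, 0, 3.3], "twist": 0},
    {"claw": 2.2, "delta_pos": [0, 0, 3.7], "twist": 0},
    {"claw": 2.2, "delta_pos": [0, 0, 3.95], "twist": 0},
    {"claw": 2.2, "delta_pos": [0, 0, 3.95], "twist": 0},
    {"claw": 3.4, "delta_pos": [0, 0, 3.95], "twist": 0},
    {"claw": 5, "delta_pos": [0, 0, 3.95], "twist": 0},
    {"claw": 6.5, "delta_pos": [0, 0, 3.95], "twist": 0},
    {"claw": 6.5, "delta_pos": [0, 0, 3.95], "twist": 0}
  ]
}}

```text
clock: 17.48
tcp_pos: [0.5508, 0.2436, 0.0329]
orientation: [0.0, 0.621, 0.784, 0.0]
wrist_force: [0.9, 0.2, -1.0]
finger_gap: 0.065
```

```bash
python3 -c "
from h import *
s=get_state()
print(s['finger_gap'],s['wrist_force'],s['tcp_pos'])
print(go((*V['red'],.032),RJ,s))
a=imaging.read_camera('side')[280:440,250:410,::-1]
b=imaging.read_camera('side')[80:240,270:430,::-1]
cv2.imwrite('pics/g5.png',np.hstack([cv2.resize(a,(400,400)),cv2.resize(b,(400,400))]))"
```

```text
0.06498812711212476 [ 0.86842222  0.21501029 -1.04756023] [0.55076414 0.24356905 0.03289358]
(array([-45.7 , -14.71,   0.08]), np.float64(-8.7))
```

View pics/g5.png

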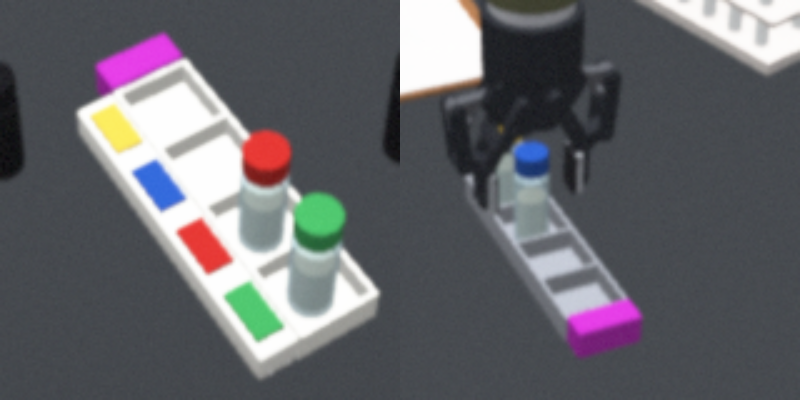

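Blue stands upright in the second compartment (right crop px 530,200), and red and green are undisturbed. Red is next.

Request:
{"method": "play_rows", "body": {
  "moves": [
    {"claw": 6.5, "delta_pos": [0, 0, -2], "twist": 0},
    {"claw": 6.5, "delta_pos": [0, 0, -6], "twist": 0},
    {"claw": 6.5, "delta_pos": [0, 0, -10], "twist": 0},
    {"claw": 6.5, "delta_pos": [-2, -0.7, -13], "twist": 0},
    {"claw": 6.5, "delta_pos": [-6, -2, -13], "twist": -1},
    {"claw": 6.5, "delta_pos": [-11.5, -3.7, -13], "twist": -2},
    {"claw": 6.5, "delta_pos": [-17, -5.5, -13], "twist": -3},
    {"claw": 6.5, "delta_pos": [-22.5, -7.2, -13], "twist": -4},
    {"claw": 6.5, "delta_pos": [-28, -9, -13], "twist": -5},
    {"claw": 6.5, "delta_pos": [-33.5, -10.8, -13], "twist": -6},
    {"claw": 8.5, "delta_pos": [-38.5, -12.4, -13], "twist": -7.5},
    {"claw": 8.5, "delta_pos": [-43, -13.8, -13], "twist": -8.7}
  ]
}}

```text
clock: 19.08
tcp_pos: [0.5142, -0.2086, 0.1629]
orientation: [0.0, 0.56, 0.829, 0.0]
wrist_force: [-0.1, 0.4, -1.3]
finger_gap: 0.0853
```

Request:
{"method": "play_rows", "body": {
  "moves": [
    {"claw": 8.5, "delta_pos": [-2, -1, 0], "twist": 0},
    {"claw": 8.5, "delta_pos": [-2.5, -1.3, 1], "twist": 0},
    {"claw": 8.5, "delta_pos": [-2.5, -1.3, 3], "twist": 0},
    {"claw": 8.5, "delta_pos": [-2.5, -1.3, 6], "twist": 0},
    {"claw": 8.5, "delta_pos": [-2.5, -1.3, 6], "twist": 0}
  ]
}}

```text
clock: 19.7
tcp_pos: [0.51, -0.2317, 0.1]
orientation: [-0.003, 0.559, 0.829, 0.0]
wrist_force: [-0.4, -0.0, -0.9]
finger_gap: 0.0853
```

```bash
python3 -c "
from h import *
s=get_state(); print(go((*V['red'],.032),RJ),s['finger_gap'],s['tcp_pos'])"
```

```text
(array([-0.42,  0.09,  6.8 ]), np.float64(0.1)) 0.08532478649035553 [ 0.50996088 -0.23173886  0.09998103]
```

Request:
{"method": "play_rows", "body": {
  "moves": [
    {"claw": 8.5, "delta_pos": [-0.1, 0, 2], "twist": 0},
    {"claw": 8.5, "delta_pos": [-0.1, 0, 4.5], "twist": 0},
    {"claw": 8.5, "delta_pos": [-0.1, 0, 6.3], "twist": 0},
    {"claw": 8.5, "delta_pos": [-0.1, 0, 7], "twist": 0},
    {"claw": 5, "delta_pos": [-0.1, 0, 7], "twist": 0},
    {"claw": 5, "delta_pos": [-0.1, 0, 7], "twist": 0},
    {"claw": 5, "delta_pos": [-0.1, 0, 7], "twist": 0}
  ]
}}

```text
clock: 20.58
tcp_pos: [0.5129, -0.2359, 0.0336]
orientation: [0.001, 0.56, 0.829, 0.0]
wrist_force: [0.3, -0.4, -0.5]
finger_gap: 0.0501
```

```bash
python3 -c "
from h import *
s=get_state(); print(go((*V['red'],.032),RJ),s['finger_gap'],s['tcp_pos'])"
```

```text
(array([ 0.12, -0.05,  0.16]), np.float64(0.0)) 0.05006838596476523 [ 0.5128833  -0.23591276  0.03362499]
```

Request:
{"method": "play_rows", "body": {
  "moves": [
    {"claw": 3, "delta_pos": [0.1, 0, 0.1], "twist": 0},
    {"claw": 2.2, "delta_pos": [0.1, 0, 0.1], "twist": 0},
    {"claw": 2.2, "delta_pos": [0.1, 0, 0.1], "twist": 0},
    {"claw": 2.2, "delta_pos": [0.1, 0, 0.1], "twist": 0},
    {"claw": 2.2, "delta_pos": [0.1, 0, 0.1], "twist": 0},
    {"claw": 2.2, "delta_pos": [0.1, 0, 0.1], "twist": 0},
    {"claw": 2.2, "delta_pos": [0.1, 0, -1], "twist": 0},
    {"claw": 2.2, "delta_pos": [0.1, 0, -3], "twist": 0},
    {"claw": 2.2, "delta_pos": [0.1, 0, -6], "twist": 0},
    {"claw": 2.2, "delta_pos": [0.1, 0, -9], "twist": 0},
    {"claw": 2.2, "delta_pos": [0.1, 0, -12], "twist": 0},
    {"claw": 2.2, "delta_pos": [0.1, 0, -13], "twist": 0}
  ],
  "force": 25
}}

```text
clock: 22.08
tcp_pos: [0.5128, -0.2352, 0.1648]
orientation: [0.002, 0.56, 0.829, 0.0]
wrist_force: [-0.4, 0.0, -0.4]
finger_gap: 0.0276
```

```bash
python3 -c "
from h import *
s=get_state()
print(go((*D['red'],.162),TJ),s['finger_gap'],s['tcp_pos'])"
```

```text
(array([38.16, 20.68,  0.22]), np.float64(8.7)) 0.02759221475610987 [ 0.5127536  -0.23522582  0.16477984]
```

Request:
{"method": "play_rows", "body": {
  "moves": [
    {"claw": 2.2, "delta_pos": [0.7, 0.4, 0], "twist": 0},
    {"claw": 2.2, "delta_pos": [2.5, 1.4, 0], "twist": 1},
    {"claw": 2.2, "delta_pos": [5.5, 3, 0], "twist": 2},
    {"claw": 2.2, "delta_pos": [9.5, 5.2, 0], "twist": 3},
    {"claw": 2.2, "delta_pos": [14, 7.6, 0], "twist": 4},
    {"claw": 2.2, "delta_pos": [18.5, 10, 0], "twist": 5},
    {"claw": 2.2, "delta_pos": [23, 12.5, 0], "twist": 6},
    {"claw": 2.2, "delta_pos": [27.5, 14.9, 0], "twist": 7},
    {"claw": 2.2, "delta_pos": [31.5, 17, 0], "twist": 8},
    {"claw": 2.2, "delta_pos": [34.8, 18.8, 0], "twist": 8.7},
    {"claw": 2.2, "delta_pos": [37.1, 20.1, 0], "twist": 8.7},
    {"claw": 2.2, "delta_pos": [38.1, 20.7, 0], "twist": 8.7}
  ]
}}

```text
clock: 23.58
tcp_pos: [0.5604, 0.1976, 0.1609]
orientation: [-0.001, 0.62, 0.784, -0.001]
wrist_force: [0.2, -0.3, -0.7]
finger_gap: 0.0273
```

Request:
{"method": "play_rows", "body": {
  "moves": [
    {"claw": 2.2, "delta_pos": [0, 0, 0.5], "twist": 0},
    {"claw": 2.2, "delta_pos": [0, 0, 2], "twist": 0},
    {"claw": 2.2, "delta_pos": [0, 0, 4], "twist": 0},
    {"claw": 2.2, "delta_pos": [0, 0, 6], "twist": 0},
    {"claw": 2.2, "delta_pos": [0, 0, 7.5], "twist": 0},
    {"claw": 2.2, "delta_pos": [0, 0, 8.5], "twist": 0},
    {"claw": 2.2, "delta_pos": [0, 0, 9], "twist": 0},
    {"claw": 2.2, "delta_pos": [0, 0, 9], "twist": 0}
  ]
}}

```text
clock: 24.58
tcp_pos: [0.5618, 0.196, 0.0727]
orientation: [-0.0, 0.621, 0.784, 0.0]
wrist_force: [0.5, -0.5, 0.3]
finger_gap: 0.0271
```

```bash
python3 -c "
from h import *
s=get_state()
print(go((*D['red'],.033),TJ),s['finger_gap'],s['tcp_pos'])"
```

```text
(array([-0.02,  0.04,  3.97]), np.float64(0.0)) 0.02711603445716077 [0.56179503 0.19601444 0.0727143 ]
```

Request:
{"method": "play_rows", "body": {
  "moves": [
    {"claw": 2.2, "delta_pos": [0, 0, 1.2], "twist": 0},
    {"claw": 2.2, "delta_pos": [0, 0, 2.4], "twist": 0},
    {"claw": 2.2, "delta_pos": [0, 0, 3.3], "twist": 0},
    {"claw": 2.2, "delta_pos": [0, 0, 3.7], "twist": 0},
    {"claw": 2.2, "delta_pos": [0, 0, 3.95], "twist": 0},
    {"claw": 2.2, "delta_pos": [0, 0, 3.95], "twist": 0},
    {"claw": 3.4, "delta_pos": [0, 0, 3.95], "twist": 0},
    {"claw": 5, "delta_pos": [0, 0, 3.95], "twist": 0},
    {"claw": 6.5, "delta_pos": [0, 0, 3.95], "twist": 0},
    {"claw": 6.5, "delta_pos": [0, 0, 3.95], "twist": 0}
  ]
}}

```text
clock: 25.82
tcp_pos: [0.5618, 0.1961, 0.0334]
orientation: [0.0, 0.621, 0.784, 0.0]
wrist_force: [0.5, 0.5, -0.4]
finger_gap: 0.0649
```

```bash
python3 -c "
from h import *
s=get_state()
print(s['finger_gap'],s['wrist_force'],s['tcp_pos'])
print(go((*V['green'],.032),RJ,s))
a=imaging.read_camera('side')[280:440,250:410,::-1]
b=imaging.read_camera('side')[80:240,270:430,::-1]
cv2.imwrite('pics/g6.png',np.hstack([cv2.resize(a,(400,400)),cv2.resize(b,(400,400))]))"
```

```text
0.0649409362080145 [ 0.54355687  0.51828018 -0.37741189] [0.56181701 0.1960847  0.03339016]
(array([-45.72, -13.97,   0.13]), np.float64(-8.7))
```

View pics/g6.png

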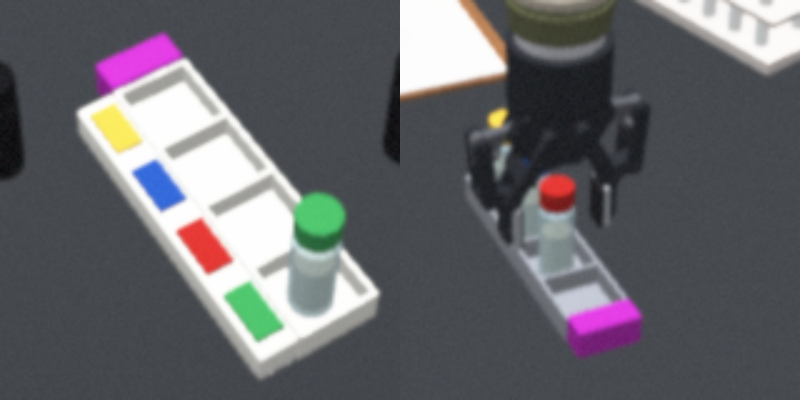

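Red is upright in the third compartment (right crop px 557,235). A decoy stands near green's row, so I'll keep the fingers at 6.5 cm and compute the clearance before descending.

Request:
{"method": "play_rows", "body": {
  "moves": [
    {"claw": 6.5, "delta_pos": [0, 0, -2], "twist": 0},
    {"claw": 6.5, "delta_pos": [0, 0, -6], "twist": 0},
    {"claw": 6.5, "delta_pos": [0, 0, -10], "twist": 0},
    {"claw": 6.5, "delta_pos": [-2, -0.6, -13], "twist": 0},
    {"claw": 6.5, "delta_pos": [-6, -1.8, -13], "twist": -1},
    {"claw": 6.5, "delta_pos": [-11.5, -3.5, -13], "twist": -2},
    {"claw": 6.5, "delta_pos": [-17, -5.2, -13], "twist": -3},
    {"claw": 6.5, "delta_pos": [-22.5, -6.9, -13], "twist": -4},
    {"claw": 6.5, "delta_pos": [-28, -8.6, -13], "twist": -5},
    {"claw": 6.5, "delta_pos": [-33.5, -10.2, -13], "twist": -6},
    {"claw": 6.5, "delta_pos": [-38.5, -11.8, -13], "twist": -7.5},
    {"claw": 6.5, "delta_pos": [-43, -13.1, -13], "twist": -8.7}
  ]
}}

```text
clock: 27.42
tcp_pos: [0.5321, -0.2545, 0.1633]
orientation: [0.0, 0.56, 0.829, 0.0]
wrist_force: [-0.1, -1.2, 0.5]
finger_gap: 0.065
```

Request:
{"method": "play_rows", "body": {
  "moves": [
    {"claw": 6.5, "delta_pos": [-2, -1, 0], "twist": 0},
    {"claw": 6.5, "delta_pos": [-2.5, -1.3, 0.5], "twist": 0},
    {"claw": 6.5, "delta_pos": [-2.5, -1.3, 1], "twist": 0},
    {"claw": 6.5, "delta_pos": [-2.5, -1.3, 1], "twist": 0},
    {"claw": 6.5, "delta_pos": [-2.5, -1.3, 1], "twist": 0}
  ]
}}

```text
clock: 28.05
tcp_pos: [0.53, -0.2792, 0.1533]
orientation: [-0.0, 0.559, 0.829, 0.0]
wrist_force: [0.2, 0.1, -0.1]
finger_gap: 0.0651
```

```bash
python3 -c "
from h import *
s=get_state(); print(go((*V['green'],.032),RJ),s['finger_gap'],s['tcp_pos'])
c=cv2.imread('pics/top0.png')[140:200,380:470].max(2); i=imaging.camera_info('top')
m=(cv2.GaussianBlur(c,(3,3),0)<42).astype(np.uint8)
n,_,st,ce=cv2.connectedComponentsWithStats(m)
for k in range(1,n):
  if st[k,4]>40: print(st[k])
for uv in ((439.7,171.5),(403,171.5)):
  p=where(i,uv,.08); d=p-np.array(V['green']); print(p,'rack dx,dy',d@[np.cos(RJ),np.sin(RJ)],d@[-np.sin(RJ),np.cos(RJ)])"
```

```text
(array([-0.18, -0.04, 12.13]), np.float64(0.1)) 0.06506834096251525 [ 0.53002588 -0.27922744  0.15328711]
[ 11  26  18  22 254]
[ 45  26  21  21 284]
[ 0.61153254 -0.2604531 ] rack dx,dy 0.08303423495269861 -0.011234585968350119
[ 0.61197558 -0.18589358] rack dx,dy 0.11125509893479964 0.05777919187279457
```

Request:
{"method": "play_rows", "body": {
  "moves": [
    {"claw": 6.5, "delta_pos": [-0.1, 0, 1], "twist": 0},
    {"claw": 6.5, "delta_pos": [-0.1, 0, 3], "twist": 0},
    {"claw": 6.5, "delta_pos": [-0.1, 0, 5.5], "twist": 0},
    {"claw": 6.5, "delta_pos": [-0.1, 0, 8], "twist": 0},
    {"claw": 6.5, "delta_pos": [-0.1, 0, 10], "twist": 0},
    {"claw": 6.5, "delta_pos": [-0.1, 0, 11.5], "twist": 0},
    {"claw": 6.5, "delta_pos": [-0.1, 0, 12.1], "twist": 0},
    {"claw": 5, "delta_pos": [-0.1, 0, 12.1], "twist": 0},
    {"claw": 5, "delta_pos": [-0.1, 0, 12.1], "twist": 0}
  ]
}}

```text
clock: 29.18
tcp_pos: [0.5308, -0.2819, 0.033]
orientation: [0.001, 0.56, 0.829, 0.0]
wrist_force: [-0.4, 0.2, 0.2]
finger_gap: 0.0501
```

```bash
python3 -c "
from h import *
s=get_state(); print(go((*V['green'],.032),RJ),s['finger_gap'],s['tcp_pos'],s['wrist_force'])"
```

```text
(array([ 0.1 , -0.01,  0.1 ]), np.float64(0.0)) 0.050145578238667776 [ 0.53076766 -0.28188249  0.0330293 ] [-0.35588515  0.23623391  0.23292169]
```

Request:
{"method": "play_rows", "body": {
  "moves": [
    {"claw": 3, "delta_pos": [0.1, 0, 0.1], "twist": 0},
    {"claw": 2.2, "delta_pos": [0.1, 0, 0.1], "twist": 0},
    {"claw": 2.2, "delta_pos": [0.1, 0, 0.1], "twist": 0},
    {"claw": 2.2, "delta_pos": [0.1, 0, 0.1], "twist": 0},
    {"claw": 2.2, "delta_pos": [0.1, 0, 0.1], "twist": 0},
    {"claw": 2.2, "delta_pos": [0.1, 0, 0.1], "twist": 0},
    {"claw": 2.2, "delta_pos": [0.1, 0, -1], "twist": 0},
    {"claw": 2.2, "delta_pos": [0.1, 0, -3], "twist": 0},
    {"claw": 2.2, "delta_pos": [0.1, 0, -6], "twist": 0},
    {"claw": 2.2, "delta_pos": [0.1, 0, -9], "twist": 0},
    {"claw": 2.2, "delta_pos": [0.1, 0, -12], "twist": 0},
    {"claw": 2.2, "delta_pos": [0.1, 0, -13], "twist": 0}
  ],
  "force": 25
}}

```text
clock: 30.68
tcp_pos: [0.5306, -0.2811, 0.1644]
orientation: [0.002, 0.56, 0.829, 0.0]
wrist_force: [0.2, 0.8, -1.0]
finger_gap: 0.0273
```

```bash
python3 -c "
from h import *
s=get_state()
print(go((*D['green'],.162),TJ),s['finger_gap'],s['tcp_pos'])"
```

```text
(array([38.24, 19.99,  0.18]), np.float64(8.7)) 0.02731164231600673 [ 0.53064956 -0.28110921  0.16444493]
```

Request:
{"method": "play_rows", "body": {
  "moves": [
    {"claw": 2.2, "delta_pos": [0.7, 0.4, 0], "twist": 0},
    {"claw": 2.2, "delta_pos": [2.5, 1.3, 0], "twist": 1},
    {"claw": 2.2, "delta_pos": [5.5, 2.9, 0], "twist": 2},
    {"claw": 2.2, "delta_pos": [9.5, 5, 0], "twist": 3},
    {"claw": 2.2, "delta_pos": [14, 7.3, 0], "twist": 4},
    {"claw": 2.2, "delta_pos": [18.5, 9.7, 0], "twist": 5},
    {"claw": 2.2, "delta_pos": [23, 12, 0], "twist": 6},
    {"claw": 2.2, "delta_pos": [27.5, 14.4, 0], "twist": 7},
    {"claw": 2.2, "delta_pos": [31.5, 16.5, 0], "twist": 8},
    {"claw": 2.2, "delta_pos": [34.8, 18.2, 0], "twist": 8.7},
    {"claw": 2.2, "delta_pos": [37.2, 19.4, 0], "twist": 8.7},
    {"claw": 2.2, "delta_pos": [38.2, 20, 0], "twist": 8.7}
  ]
}}

```text
clock: 32.17
tcp_pos: [0.5714, 0.1502, 0.1604]
orientation: [-0.001, 0.62, 0.784, -0.001]
wrist_force: [-0.4, -0.5, -0.9]
finger_gap: 0.0273
```

Request:
{"method": "play_rows", "body": {
  "moves": [
    {"claw": 2.2, "delta_pos": [0, 0, 0.5], "twist": 0},
    {"claw": 2.2, "delta_pos": [0, 0, 2], "twist": 0},
    {"claw": 2.2, "delta_pos": [0, 0, 4], "twist": 0},
    {"claw": 2.2, "delta_pos": [0, 0, 6], "twist": 0},
    {"claw": 2.2, "delta_pos": [0, 0, 7.5], "twist": 0},
    {"claw": 2.2, "delta_pos": [0, 0, 8.5], "twist": 0},
    {"claw": 2.2, "delta_pos": [0, 0, 9], "twist": 0},
    {"claw": 2.2, "delta_pos": [0, 0, 9], "twist": 0}
  ]
}}

```text
clock: 33.17
tcp_pos: [0.5728, 0.1485, 0.0722]
orientation: [-0.0, 0.621, 0.784, 0.0]
wrist_force: [0.5, 0.3, -0.7]
finger_gap: 0.0271
```

```bash
python3 -c "
from h import *
s=get_state()
print(go((*D['green'],.0328),TJ),s['finger_gap'],s['tcp_pos'])"
```

```text
(array([-0.03,  0.05,  3.94]), np.float64(0.0)) 0.02711740566694162 [0.5728225  0.14846094 0.07221627]
```

Request:
{"method": "play_rows", "body": {
  "moves": [
    {"claw": 2.2, "delta_pos": [0, 0, 1.2], "twist": 0},
    {"claw": 2.2, "delta_pos": [0, 0, 2.4], "twist": 0},
    {"claw": 2.2, "delta_pos": [0, 0, 3.3], "twist": 0},
    {"claw": 2.2, "delta_pos": [0, 0, 3.7], "twist": 0},
    {"claw": 2.2, "delta_pos": [0, 0, 3.95], "twist": 0},
    {"claw": 2.2, "delta_pos": [0, 0, 3.95], "twist": 0},
    {"claw": 3.4, "delta_pos": [0, 0, 3.95], "twist": 0},
    {"claw": 5, "delta_pos": [0, 0, 3.95], "twist": 0},
    {"claw": 6.5, "delta_pos": [0, 0, 3.95], "twist": 0},
    {"claw": 6.5, "delta_pos": [0, 0, 3.95], "twist": 0}
  ]
}}

```text
clock: 34.42
tcp_pos: [0.5729, 0.1485, 0.0329]
orientation: [0.0, 0.621, 0.784, 0.0]
wrist_force: [0.0, -0.3, -0.1]
finger_gap: 0.0649
```

Request:
{"method": "play_rows", "body": {
  "moves": [
    {"claw": 6.5, "delta_pos": [0, 0, -2], "twist": 0},
    {"claw": 6.5, "delta_pos": [0, 0, -6], "twist": 0},
    {"claw": 6.5, "delta_pos": [0, 0, -10], "twist": 0},
    {"claw": 6.5, "delta_pos": [-2, -0.6, -13], "twist": 0},
    {"claw": 6.5, "delta_pos": [-6, -1.8, -13], "twist": -1},
    {"claw": 6.5, "delta_pos": [-11.5, -3.5, -13], "twist": -2},
    {"claw": 6.5, "delta_pos": [-17, -5.2, -13], "twist": -3},
    {"claw": 6.5, "delta_pos": [-22.5, -6.9, -13], "twist": -4},
    {"claw": 6.5, "delta_pos": [-26, -8, -13], "twist": -5},
    {"claw": 6.5, "delta_pos": [-28, -8.6, -13], "twist": -5},
    {"claw": 6.5, "delta_pos": [-28, -8.6, -13], "twist": -5}
  ]
}}

```text
clock: 35.8
tcp_pos: [0.553, -0.1446, 0.1626]
orientation: [-0.0, 0.587, 0.809, 0.0]
wrist_force: [-0.9, 2.1, -0.5]
finger_gap: 0.0651
```

```bash
python3 - <<'E'
from h import *
hue=dict(red=[((0,150,80),(8,255,255)),((172,150,80),(180,255,255))],yellow=[((20,150,80),(35,255,255))],green=[((50,120,50),(85,255,255))],blue=[((100,150,60),(125,255,255))])
win=dict(top=(140,150,300,250),side=(270,80,400,240)); pic=[]
for c in win:
  a=imaging.read_camera(c)[:,:,::-1].copy(); i=imaging.camera_info(c); l,t,r,b=win[c]; pic.append(cv2.resize(a[t:t+160,l:l+160],(400,400)))
  h=cv2.cvtColor(a,cv2.COLOR_BGR2HSV)
  for k in D:
    m=sum(cv2.inRange(h,np.array(p),np.array(q)) for p,q in hue[k])[t:b,l:r]
    n,_,s,ce=cv2.connectedComponentsWithStats((m>0).astype(np.uint8))
    if n<2: print(c,k,"none");continue
    j=1+np.argmax(s[1:,4]); w=where(i,ce[j]+[l,t],.078 if c=="top" else .0755)-tp[:2]
    print(c,k,s[j,4],"tray x,y mm",np.round([1e3*(w@[np.cos(TJ),np.sin(TJ)]),1e3*(w@[-np.sin(TJ),np.cos(TJ)])],1))
cv2.imwrite("pics/fin.png",np.hstack(pic)); print(get_state()["finger_gap"],get_state()["tcp_pos"])
E
```

```text
top yellow 170 tray x,y mm [  0.4 -74.3]
top blue 156 tray x,y mm [ -0.2 -23.9]
top red 155 tray x,y mm [-0.2 25.1]
top green 153 tray x,y mm [ 0.1 73.5]
side yellow 146 tray x,y mm [ -0.5 -76.7]
side blue 149 tray x,y mm [ -1.4 -26. ]
side red 159 tray x,y mm [-1.3 23.1]
side green 179 tray x,y mm [-0.8 71.9]
0.06481519050141142 [ 0.55302973 -0.1428836   0.16264036]
```

View pics/fin.png

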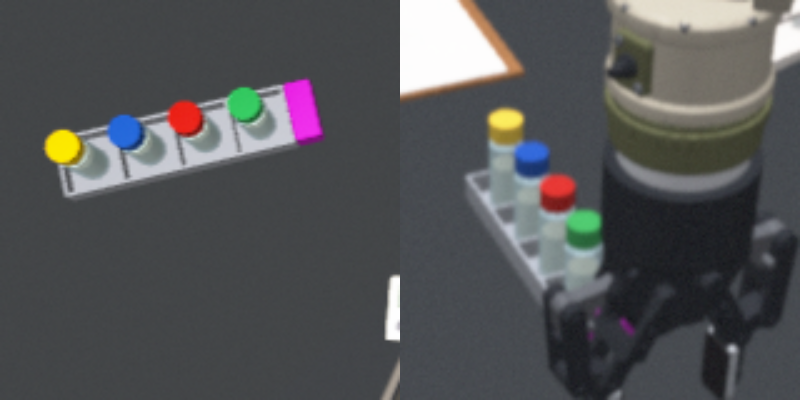

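All four vials stand upright in order (top crop, caps at px 63,147 to 243,105, with green beside purple). Each is within about 3 mm of its compartment centre. The gripper is clear, so I'm handing in.

```bash
python3 -c "
from workcell import env; print(env.hand_in())"
```

```text
the job is handed in; nothing more can be done
None
```

I moved all four vials into the grey tray in reverse order and handed the job in at about 36 s of the 99 s allowed; no verdict was reported. From the rack's purple end the order was yellow, blue, red, green. Yellow now stands furthest from the tray's purple end, then blue and red, with green right beside it.

- **Position:** in the last pictures, both cameras put every cap within about 3 mm of its compartment centre; the limit is 13 mm. The side camera reads 1.5–2.5 mm lower than the top camera along the tray, about the calibration error.
- **Upright and released:** all four vials look upright and the gripper is open and clear of everything. I judged uprightness from the pictures and did not measure the angle. In the last side view the gripper hides green's base, but the top view shows it clearly.
- **Checks that disagreed:** my first combined rack fit was off because one colour blob was picked wrongly in the top image. I used the side-camera fit and the cap positions instead, and those agreed with each other. The fingers read 27 mm on the 28 mm glass, but the picture of the yellow vial being carried showed it held by its glass.

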